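# Open the battery well of a flight-sim control module

## Task

Flip the module's hinged top lid all the way back so that it stays open, then unscrew the battery cap beneath it, counter-clockwise, feeling for the end of its thread without forcing it, and lift it out. Leave the cap lying in the parts tray, the lid still open, and the other things on the desk undisturbed.

Things in the scene. Friction and masses are not known exactly. Their poses are not given: they have to be found in the camera images.
- unit: Blue-topped black control module, fixed, 220 x 180 x 60 mm high. Origin on the axis of its round battery well at desk level, z up; it spans x -55 to +165 and y -90 to +90 mm in its frame, -x side towards the robot, turned by up to 20 degrees. Flat top at z = 60 mm; two grey selector knobs 18 mm high at x = 118, y = +-58 mm.
- lid (a joint): Angle of the flip-top lid: 0 = shut (level, hiding the cap), 2.3 = stop, leaning far back. It is light (40 g) on a nearly free hinge: below about 1.57 it falls shut, beyond that it falls open by itself to 2.3.
- lid_hinge (a point): Middle of the lid's hinge axis, which is parallel to the module's y; fixed to the module at its x = 51, y = 0, z = 96 mm. The hinge bracket below it, 36 mm wide, fills the module's x = 46 to 56 mm up to z = 94 mm.
- lid_tab (a point): Middle of the lid's finger tab, 92 mm from the hinge axis: a tongue 12 mm wide (along the axis), 8 mm thick, sticking out of the front edge of the 48 mm wide, 4 mm thick lid plate. The plate ends 18 mm from this point, the tongue's tip lies 14 mm the other way. Shut, it is 96 mm above the desk, nothing beneath for 36 mm. Pinched by its sides it pivots between the pads.
- cap: Black ribbed round screw cap, about 60 g: head 40 mm wide, 24 mm high; below it a stem 22 mm wide, 14 mm long, with a steel cross key (5 x 5 x 33.5 mm) that runs in a sloping track inside the ring. Origin on the axis at the underside of the head (64 to 67 mm above the desk when screwed in), z up along the axis. More than 30 N in all between cap and module damages it.
- cap_grip (a point): Point on the cap's axis at half the height of its head, 12 mm above the head's underside. A spring of about 4 N pushes the cap up; when let go unscrewed it pops up about 8 mm.
- well_mouth (a point): Centre of the well's aluminium ring (49 mm wide), on its top, 64 mm above the desk. The cap unscrews counter-clockwise from above, rising up to 4 mm: its key gets free after 28 to 74 degrees, different each time and hidden, then turns 10 degrees more to a springy stop (8 N m/rad, hard after 5 degrees). Midway, 5 degrees before the stop, it lifts straight out, 15 mm up; play 1.5 mm.
- tray: Grey open parts tray, fixed, to the left or to the right of the module: 130 x 130 mm outside, 24 mm high, walls and floor 3 mm thick. Origin at the centre of its underside, z up.
- trim_wheel: Spare black trim wheel lying flat, loose: ring of 104 mm outer and 72 mm inner diameter, 22 mm high. Origin at the centre of its underside. Not to be moved.
- cell: Steel battery cell standing upright, loose: 33 mm in diameter, 60 mm high. Origin at the centre of its underside. Not to be moved.
- driver: Screwdriver with a black handle, 160 mm long, lying on the desk. Origin at the underside of its middle. Not to be moved.
There are look-alikes about, which are no part of the job. Leave any blue or turquoise look-alike of the tray alone.

How it is judged (in metres and radians):
On the way, in this order (a step that is already met when the one before it is completed fails the run):
1. the lid is flipped back past 1.9 rad (value of joint lid above 1.9 rad), for 0.2 s.
2. the cap is out of the well, its stem above the ring (z of cap in the frame of unit above 0.079 m), for 0.1 s.
At the end, for the whole second after the job is handed in: The lid stands open beyond 1.9 rad; the cap lies at rest (under 0.03 m/s) inside the tray: the middle of its head within 58 mm of the tray's centre along both tray axes and less than 36 mm above the desk (value of joint lid above 1.9 rad and x of cap_grip in the frame of tray between -0.058 and 0.058 m and y of cap_grip in the frame of tray between -0.058 and 0.058 m and z of cap_grip in the frame of tray below 0.036 m and linear speed of cap below 0.03 m/s); the robot touches nothing.
It fails at once if the cap is forced: more than 30 N in all between the cap and the module (contact force between cap and unit above 30 N).
It fails at once if the trim wheel is moved by more than 30 mm (distance of trim_wheel from where it was at the start of the episode above 0.03 m).
It fails at once if the battery cell is moved by more than 30 mm (distance of cell from where it was at the start of the episode above 0.03 m).
It fails at once if the screwdriver is moved by more than 30 mm (distance of driver from where it was at the start of the episode above 0.03 m).
It also fails if it takes over 72 s, if anything falls off the work surface, if the arm or the gripper's body presses on something with over 40 N, if the wrist force passes 120 N, or if a joint passes its speed limit or range.

## Robot

A 6-joint arm with a two-finger parallel gripper is mounted at the origin on the work surface. World frame = base frame: x ahead of the robot, y to its left, z up, the work surface at z = 0. Lengths are in mm, angles in rad, forces in N, time in s.
With the tool pointing down it reaches from about 350 to 875 mm from the base axis. Payload 4.2 kg.
Tool frame: the origin (TCP) lies at the very end of the fingers, on their centre line; the grasp point (between the pads) lies 19 mm behind it; y points along the fingers, z is the direction in which the jaws open and shut, and the axes are right-handed (so a half turn about y gives the same grasp; the last joint's range is limited). The gripper opens to 85 mm and grips with 20 to 120 N. Pads are 22 mm wide; open, the fingers measure 114 mm over their backs; the gripper's body (76 mm by 85 mm) begins 54 mm behind the grasp point. The pads swing forward as they close: fully open they stand 13 mm farther back than shut.
Start: joints at [-1.09, 0.385, 0.008, 0, -1.194, -0.259], TCP at [137.509, -609.664, 231.312] pointing down, gripper open.
Joint ranges: [-3.14, 3.14], [-1.21, 2.06], [-1.07, 1.41], [-3.16, 2.05], [-2.99, -0.16], [-3.1, 3.1]. Speed limits (rad/s): [2.79, 2.79, 3.14, 3.14, 3.14, 3.14].

## Interface

Orientations are given as a unit quaternion [x, y, z, w].
In Python, from bench import arm gives the robot as it stands.
- The arm moves only by the shell command python3 -m creep 'ROWS'. ROWS is JSON, a list of rows, each an object with "delta_pos": the shift along the tool's x, y, z in mm, a list of three; "rot": the turn, a rotation vector about the tool's x, y, z in rad, a list of three; "jaw": the finger opening in mm, from 0 to 85.4. A call has exactly 10 rows; each row shifts and turns the commanded pose from where the row before left it, along the tool's axes as they then stand; what a row does not reach is not made up. A row lasts 1/12 s, in which the tool goes at most 41.7 mm and 7.16 degrees, less where a joint would pass 70% of its speed; a pose out of reach is approached as far as the arm can. A call is refused whole if a number of a shift passes 41.7 or a number of a turn 0.125, either way. A call with a gripper value outside its range is refused whole. The fingers move at their own pace and stop on an object; the grip force is fixed at half the most. Time passes only in rows, so rows that do not move let the fingers close, or fill a call up. It gives the time, the measured TCP pose, the force and the opening at its end, in the units of the state.
- arm.read_state(): the state, without advancing time (a new reading comes with each control period).
- arm.get_image(name): name is "side" or "top" or "wrist"; returns the picture (420x560x3 uint8, red, green, blue); there is no depth.
- arm.calibration(name): a dict with "intrinsics" (3x3 intrinsics, pixels), "dist_coeffs" ([k1, k2, p1, p2, k3] as OpenCV has them; the pictures are not rectified), "R" (3x3) and "t" (3): a world point X has camera coordinates R X + t. Camera axes: x right, y down, z forward; pixel columns grow to the right and rows downward; lengths in mm; the calibration is good to about 2 mm. A picture is of the moment at which its call begins: read the wrist's pose just before it. calibration takes no time and is no camera call; for the wrist camera it gives the pose at the moment of the call.
- arm.job_done(): hands the job in, once; it reports no verdict.
Trained networks look in the newest picture that a camera, given by its name, has taken for a name from the list of things; names that differ only in an ending like _2 or _b are one class to them, and where a whole thing is asked for, a point or a joint stands for the part that bears it (a point fixed in the world has none). Each returns a list of dicts, best first, with "p" (0 to 1); they miss things now and then, are a little off and sometimes report something else, mostly with a low value. They report only what shows in the picture. A call takes as long as a camera call. They do not tell look-alikes from the thing itself.
- arm.find_in(camera, target): "location" ([column, row] in pixels, amid what is visible of it).
- arm.masks_of(camera, target): "pixels" (420x560 bool, what is visible of it) and "location" ([column, row] in pixels, amid what is visible of it).
The state is a dict: "clock": time; "joints": joint angles; "joint_vel": joint speeds; "joint_efforts": joint torques, N m; "position": TCP position; "ee_rot": TCP orientation; "contact_force": force on the tool from outside, world axes, zero at the start; "wrist_torque": the same for the moment, N m; "gripper_width": finger opening in mm.
Only numpy, scipy, OpenCV 4.12 (cv2) and the standard library are available. Lean on these libraries where they do the work, as an engineer would, in place of code of your own. Each camera call takes 0.05 s, during which the arm holds its last target. There are 200 camera calls.

## Working session

There is one attempt and no reset: what is moved stays moved. The work goes in short steps, Python scripts to look and compute and a shell command to move; the robot and the scene stay as the last step left them, time stands still between calls to the robot, and variables do not carry over. Pictures are saved under pics/ and viewed, about 8 in all and at most 12, crops included, and the job is handed in when it is done.

```bash
ls; mkdir -p pics; python3 - <<'E'
from bench import arm
import cv2,numpy as np
s=arm.read_state();print(s)
ims=[]
for c in ["top","side"]:
    im=arm.get_image(c); cv2.imwrite(f"pics/{c}0.png",im[:,:,::-1])
    k=arm.calibration(c);print(c,{a:np.round(b,3).tolist() for a,b in k.items()})
    for n in ["unit","lid_tab","lid_hinge","cap","tray","trim_wheel","cell","driver","well_mouth"]:
        try: print(c,n,[(np.round(d["location"]).tolist(),round(d["p"],2)) for d in arm.find_in(c,n)][:4])
        except Exception as e: print(n,e)
E
```

```text
pics
{'clock': 0.0, 'joints': array([-1.09038413e+00,  3.85586767e-01,  6.60116884e-03, -5.36603488e-04,
       -1.19399824e+00, -2.58608371e-01]), 'joint_vel': array([-6.01186623e-05,  8.51784158e-04,  7.06461510e-04, -6.83240322e-04,
       -4.67986361e-04, -9.20755811e-04]), 'joint_efforts': array([ 1.27292515e-04, -3.92291343e+01,  1.88400453e+01,  4.18623626e+00,
       -4.54982670e-03, -2.33589510e-06]), 'position': array([ 137.39260732, -609.09880826,  230.18812331]), 'ee_rot': array([-0.70198522, -0.07807434,  0.07830412,  0.70355499]), 'contact_force': array([-0.2031875 ,  0.22565418,  0.34776175]), 'wrist_torque': array([-0.00251004,  0.0586393 ,  0.0456089 ]), 'gripper_width': 85.58589589712048}
top {'intrinsics': [[403.25, 0.0, 279.323], [0.0, 403.25, 210.006], [0.0, 0.0, 1.0]], 'dist_coeffs': [-0.082, 0.0, 0.0, 0.0, 0.0], 'R': [[0.005, -1.0, 0.003], [-0.985, -0.006, -0.175], [0.175, -0.002, -0.985]], 't': [92.626, 506.536, 1018.71]}
top unit [([292.0, 191.0], 0.92)]
top lid_tab [([294.0, 201.0], 0.92)]
top lid_hinge [([294.0, 189.0], 0.86)]
top cap []
top tray [([134.0, 
[... 241 characters left out ...]
, 0.0, 273.871], [0.0, 488.743, 207.871], [0.0, 0.0, 1.0]], 'dist_coeffs': [-0.023, 0.0, 0.0, 0.0, 0.0], 'R': [[-0.998, -0.067, -0.007], [-0.032, 0.568, -0.822], [0.059, -0.82, -0.569]], 't': [527.549, 30.106, 1373.586]}
side unit [([258.0, 217.0], 0.95), ([200.0, 275.0], 0.46), ([282.0, 205.0], 0.36)]
side lid_tab [([278.0, 196.0], 0.59)]
side lid_hinge [([261.0, 219.0], 0.58)]
side cap [([282.0, 205.0], 0.47)]
side tray [([381.0, 307.0], 0.93), ([281.0, 349.0], 0.92), ([258.0, 218.0], 0.74), ([343.0, 189.0], 0.72)]
side trim_wheel [([300.0, 161.0], 0.56)]
side cell [([200.0, 274.0], 0.54)]
side driver [([238.0, 161.0], 0.61)]
side well_mouth [([257.0, 219.0], 0.76), ([280.0, 198.0], 0.54)]
```

View pics/top0.png

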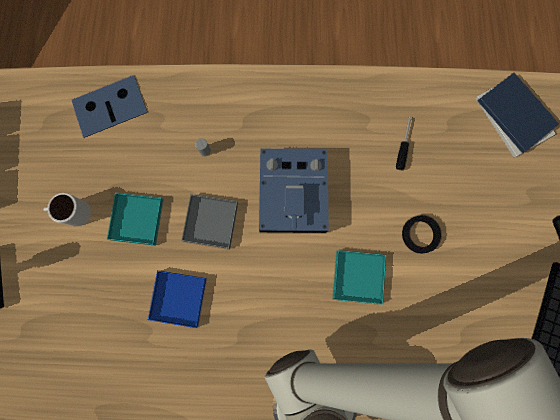

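View pics/side0.png

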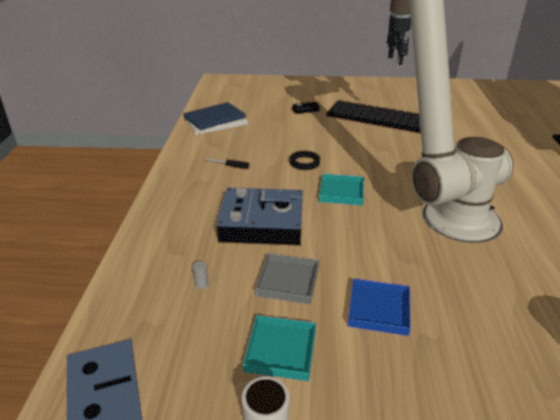

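The top view shows the module at (293,190), nearly square to the axes, with its lid shut. The grey tray is at (210,222), the cell at (203,147), the driver at (404,145) and the trim wheel at (421,234). The side view agrees: grey tray (288,277), module (260,215). Next I fit the poses to the masks.

```bash
cat > h.py <<'E'
from bench import arm
import cv2,numpy as np
from scipy.optimize import minimize
from scipy.spatial.transform import Rotation as Rn
np.set_printoptions(suppress=True,precision=2)
def proj(P,k):
    P=np.asarray(P,float).reshape(-1,1,3)
    return cv2.projectPoints(P,cv2.Rodrigues(np.array(k["R"]))[0],np.array(k["t"],float),np.array(k["intrinsics"]),np.array(k["dist_coeffs"]))[0].reshape(-1,2)
def onplane(px,k,z):
    u=cv2.undistortPoints(np.array(px,float).reshape(-1,1,2),np.array(k["intrinsics"]),np.array(k["dist_coeffs"])).reshape(-1,2)
    R=np.array(k["R"]);t=np.array(k["t"]);C=-R.T@t
    d=np.c_[u,np.ones(len(u))]@R
    return C+d*((z-C[2])/d[:,2])[:,None]
def W(p,q):  # p=(x,y,yaw), q local pts
    c,s=np.cos(p[2]),np.sin(p[2]); q=np.asarray(q,float).reshape(-1,3)
    return np.c_[p[0]+c*q[:,0]-s*q[:,1],p[1]+s*q[:,0]+c*q[:,1],q[:,2]]
def box(x0,x1,y0,y1,z0,z1): return [(x,y,z) for x in(x0,x1) for y in(y0,y1) for z in(z0,z1)]
def sil(p,boxes,k):
    m=np.zeros((1680,2240),np.uint8)
    for b in boxes:
        h=cv2.convexHull(((proj(W(p,b),k)+.5)*4-.5).astype(np.float32)); cv2.fillConvexPoly(m,np.round(h).astype(np.int32),1)
    return cv2.resize(m*255,(560,420),interpolation=cv2.INTER_AREA)/255.
def fit(p0,boxes,obs):
    f=lambda p:sum(np.abs(sil(p,boxes,k)-m).sum() for m,k in obs)
    S=np.array([p0]+[np.add(p0,d) for d in((15,0,0),(0,15,0),(0,0,.15))])
    r=minimize(f,p0,method="Nelder-Mead",options=dict(initial_simplex=S,xatol=.02,fatol=.5))
    return r.x,r.fun
E
python3 - <<'E'
from h import *
K={c:arm.calibration(c) for c in("top","side")}
U=[box(-55,165,-90,90,0,60),box(109,127,49,67,60,78),box(109,127,-67,-49,60,78),box(-27,51,-24,24,94,98),box(46,56,-18,18,60,94)]
T=[box(-65,65,-65,65,0,24)]
def pick(c,n,loc):
    d=min(arm.masks_of(c,n),key=lambda d:np.hypot(*(np.array(d["location"])-loc)));print(c,n,d["location"],d["p"],d["pixels"].sum());return d["pixels"].astype(float),K[c]
for c in K: arm.get_image(c)
for n,B,lt,ls in(("unit",U,(292,191),(258,217)),("tray",T,(210,222),(288,277))):
    a=pick("top",n,lt);b=pick("side",n,ls)
    p0=[*onplane([a and lt],K["top"],40 if n=="unit" else 12)[0][:2],0]
    if n=="unit":p0[0]-=55
    for o in([a],[b],[a,b]): print(n,fit(p0,B,o))
for n,z,l in(("trim_wheel",11,(421,234)),("cell",60,(201,141)),("driver",10,(404,150))):
    print(n,onplane([l],K["top"],z))
E
```

```text
top unit [294.1, 192.7] 0.74 5666
side unit [258.6, 215.1] 0.65 4526
unit (array([506.61,  59.03,  -0.01]), np.float64(151.9686274509804))
unit (array([504.75,  55.31,  -0.  ]), np.float64(187.84313725490196))
unit (array([505.43,  57.49,   0.  ]), np.float64(417.321568627451))
top tray [210.7, 220.5] 0.91 2368
side tray [286.5, 280.8] 0.86 2400
tray (array([480.75, 284.31,  -0.16]), np.float64(89.02745098039216))
tray (array([478.16, 280.11,  -0.14]), np.float64(135.1764705882353))
tray (array([479.24, 283.29,  -0.16]), np.float64(284.2980392156863))
trim_wheel [[ 447.9  -290.83   11.  ]]
cell [[690.74 307.54  60.  ]]
driver [[ 686.68 -256.29   10.  ]]
```

```bash
cat >> h.py <<'E'
def st():
    s=arm.read_state();R=Rn.from_quat(s["ee_rot"]).as_matrix()
    print("t%.2f"%s["clock"],"pos",s["position"],"F",s["contact_force"],"M",s["wrist_torque"],"w %.1f"%s["gripper_width"],"yaw %.2f"%np.degrees(np.arctan2(R[1,0],R[0,0])),"q",s["joints"]);return s,R
E
python3 - <<'E'
from h import *
s,R=st();print(R)
print(R.T@(np.array([440,58,230])-s["position"]))
E
```

```text
t1.30 pos [ 137.52 -609.66  231.33] F [ 0.74 -0.43 -0.19] M [-0.02 -0.04 -0.05] w 85.3 yaw 12.71 q [-1.09  0.38  0.01 -0.   -1.19 -0.26]
[[ 0.98  0.   -0.22]
 [ 0.22 -0.    0.98]
 [ 0.   -1.   -0.  ]]
[441.92   1.33 584.78]
```

```bash
R='{"delta_pos":[24,0,32],"rot":[0,0,0],"jaw":85}'; python3 -m creep '[{"delta_pos":[24,0,32],"rot":[0,0,0],"jaw":85},{"delta_pos":[24,0,32],"rot":[0,0,0],"jaw":85},{"delta_pos":[24,0,32],"rot":[0,0,0],"jaw":85},{"delta_pos":[24,0,32],"rot":[0,0,0],"jaw":85},{"delta_pos":[24,0,32],"rot":[0,0,0],"jaw":85},{"delta_pos":[24,0,32],"rot":[0,0,0],"jaw":85},{"delta_pos":[24,0,32],"rot":[0,0,0],"jaw":85},{"delta_pos":[24,0,32],"rot":[0,0,0],"jaw":85},{"delta_pos":[24,0,32],"rot":[0,0,0],"jaw":85},{"delta_pos":[24,0,32],"rot":[0,0,0],"jaw":85}]'
```

```text
clock: 2.13
position: [301.5, -243.0, 231.7]
ee_rot: [0.703, 0.079, -0.078, -0.703]
contact_force: [1.8, 0.4, -0.8]
gripper_width: 85.0
```

```bash
python3 -m creep '[{"delta_pos":[24,0,32],"rot":[0,0,0],"jaw":85},{"delta_pos":[24,0,32],"rot":[0,0,0],"jaw":85},{"delta_pos":[24,0,32],"rot":[0,0,0],"jaw":85},{"delta_pos":[24,0,32],"rot":[0,0,0],"jaw":85},{"delta_pos":[24,0,32],"rot":[0,0,0],"jaw":85},{"delta_pos":[24,0,32],"rot":[0,0,0],"jaw":85},{"delta_pos":[24,0,32],"rot":[0,0,0],"jaw":85},{"delta_pos":[0,0,0],"rot":[0,0.111,0],"jaw":60},{"delta_pos":[0,0,0],"rot":[0,0.111,0],"jaw":60},{"delta_pos":[0,0,0],"rot":[0,0,0],"jaw":50}]'; python3 - <<'E'
from h import *
s,R=st()
im=arm.get_image("wrist");cv2.imwrite("pics/w1.png",im[:,:,::-1]);k=arm.calibration("wrist")
for n in ["lid_tab","lid_hinge","unit"]: print(n,[(np.round(d["location"],1).tolist(),round(d["p"],2)) for d in arm.find_in("wrist",n)][:3])
print("pred tab",proj([[465,58,96],[557,58,96]],k))
E
```

```text
clock: 2.97
position: [416.0, 11.6, 231.3]
ee_rot: [0.707, -0.0, 0.0, -0.707]
contact_force: [-0.6, 0.4, -0.3]
gripper_width: 51.0
t2.97 pos [415.98  11.61 231.27] F [-0.64  0.41 -0.28] M [ 0.02  0.02 -0.  ] w 51.0 yaw -0.01 q [ 0.42  0.02 -0.46 -0.   -1.09 -1.99]
lid_tab [([323.1, 303.4], 0.61)]
lid_hinge [([309.8, 283.1], 0.96)]
unit [([307.5, 284.0], 0.84)]
pred tab [[336.56 257.19]
 [330.78 348.12]]
```

View image.

View pics/w1.png

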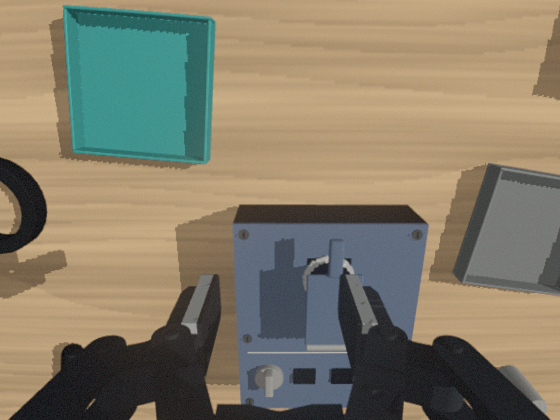

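The wrist view shows the tongue at (336,256), and the model predicted (336.6,257.2), so the pose is good to about 1 mm. I'll descend and pinch.

```bash
python3 -m creep '[{"delta_pos":[24,0,23],"rot":[0,0,0],"jaw":50},{"delta_pos":[23,0,23.4],"rot":[0,0,0],"jaw":50},{"delta_pos":[0,30,0],"rot":[0,0,0],"jaw":45},{"delta_pos":[0,30,0],"rot":[0,0,0],"jaw":45},{"delta_pos":[0,30,0],"rot":[0,0,0],"jaw":40},{"delta_pos":[0,30,0],"rot":[0,0,0],"jaw":40},{"delta_pos":[0,20,0],"rot":[0,0,0],"jaw":35},{"delta_pos":[0,14,0],"rot":[0,0,0],"jaw":30},{"delta_pos":[0,0,0],"rot":[0,0,0],"jaw":20},{"delta_pos":[0,0,0],"rot":[0,0,0],"jaw":8}]' ; python3 -m creep '[{"delta_pos":[0,0,0],"rot":[0,0,0],"jaw":8},{"delta_pos":[0,0,0],"rot":[0,0,0],"jaw":8},{"delta_pos":[0,0,0],"rot":[0,0,0],"jaw":8},{"delta_pos":[0,0,0],"rot":[0,0,0],"jaw":8},{"delta_pos":[0,-1,0],"rot":[0,0,0],"jaw":8},{"delta_pos":[0,-1,0],"rot":[0,0,0],"jaw":8},{"delta_pos":[0,-2,0],"rot":[0,0,0],"jaw":8},{"delta_pos":[0,-3,0],"rot":[0,0,0],"jaw":8},{"delta_pos":[0,-3,0],"rot":[0,0,0],"jaw":8},{"delta_pos":[0,0,0],"rot":[0,0,0],"jaw":8}]'
```

```text
clock: 4.0
position: [461.7, 57.8, 76.6]
ee_rot: [-0.707, 0.001, 0.0, 0.708]
contact_force: [-10.6, 18.8, -1.0]
gripper_width: 10.6
clock: 4.83
position: [462.8, 58.4, 88.3]
ee_rot: [-0.706, -0.0, -0.0, 0.708]
contact_force: [-2.1, 7.4, -5.8]
gripper_width: 10.9
```

```bash
python3 -m creep '[{"delta_pos":[1.5,-8.3,0],"rot":[0,0,0],"jaw":8},{"delta_pos":[2,-8.3,0],"rot":[0,0,0],"jaw":8},{"delta_pos":[3.3,-8.8,0],"rot":[0,0,0],"jaw":8},{"delta_pos":[4.1,-8.6,0],"rot":[0,0,0],"jaw":8},{"delta_pos":[4.9,-8,0],"rot":[0,0,0],"jaw":8},{"delta_pos":[5.7,-7.6,0],"rot":[0,0,0],"jaw":8},{"delta_pos":[6.5,-6.9,0],"rot":[0,0,0],"jaw":8},{"delta_pos":[7.1,-6.2,0],"rot":[0,0,0],"jaw":8},{"delta_pos":[7.6,-5.5,0],"rot":[0,0,0],"jaw":8},{"delta_pos":[8.2,-4.7,0],"rot":[0,0,0],"jaw":8}]'; python3 -m creep '[{"delta_pos":[8.6,-3.9,0],"rot":[0,0,0],"jaw":8},{"delta_pos":[9,-3,0],"rot":[0,0,0],"jaw":8},{"delta_pos":[9.2,-2,0],"rot":[0,0,0],"jaw":8},{"delta_pos":[9.4,-1.2,0],"rot":[0,0,0],"jaw":8},{"delta_pos":[14.2,0.1,0],"rot":[0,0,0],"jaw":8},{"delta_pos":[14,2.2,0],"rot":[0,0,0],"jaw":8},{"delta_pos":[13.5,4.2,0],"rot":[0,0,0],"jaw":8},{"delta_pos":[12.7,6.2,0],"rot":[0,0,0],"jaw":8},{"delta_pos":[0,0,0],"rot":[0,0,0],"jaw":8},{"delta_pos":[0,0,0],"rot":[0,0,0],"jaw":8}]'; python3 - <<'E'
from h import *
s,R=st()
im=arm.get_image("side");cv2.imwrite("pics/s1.png",cv2.resize(im[140:260,180:360,::-1],(720,480)))
E
```

```text
clock: 5.67
position: [510.1, 58.2, 159.7]
ee_rot: [-0.706, 0.003, 0.002, 0.708]
contact_force: [-9.4, 10.6, -2.6]
gripper_width: 10.7
clock: 6.5
position: [604.3, 58.2, 159.0]
ee_rot: [-0.706, -0.0, 0.0, 0.708]
contact_force: [-2.8, 5.1, 1.4]
gripper_width: 10.7
t6.50 pos [604.34  58.23 159.03] F [-2.8   5.05  1.42] M [ 1.47  1.14 -0.05] w 10.7 yaw 0.01 q [ 0.36  0.41 -0.14 -0.   -1.02 -1.93]
```

View pics/s1.png

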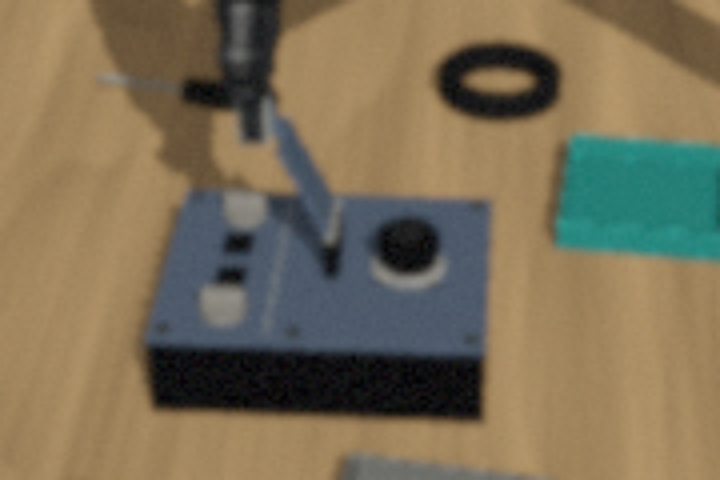

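The lid is pinched and standing at about 2.1 rad, and the cap is now exposed. I'll release it, rise, and go back to look at the cap.

```bash
python3 -m creep '[{"delta_pos":[0,0,0],"rot":[0,0,0],"jaw":40},{"delta_pos":[0,0,0],"rot":[0,0,0],"jaw":60},{"delta_pos":[0,-10,0],"rot":[0,0,0],"jaw":60},{"delta_pos":[0,-30,0],"rot":[0,0,0],"jaw":70},{"delta_pos":[0,-30,0],"rot":[0,0,0],"jaw":70},{"delta_pos":[-40,0,0],"rot":[0,0,0],"jaw":70},{"delta_pos":[-40,0,0],"rot":[0,0,0],"jaw":70},{"delta_pos":[-40,0,0],"rot":[0,0,0],"jaw":70},{"delta_pos":[-32,20,0],"rot":[0,0,0],"jaw":70},{"delta_pos":[0,0,0],"rot":[0,0,0],"jaw":70}]'; python3 - <<'E'
from h import *
s,R=st()
im=arm.get_image("wrist");cv2.imwrite("pics/w2.png",im[:,:,::-1]);k=arm.calibration("wrist")
for n in ["cap","cap_grip","well_mouth"]: print(n,[(np.round(d["location"],1).tolist(),round(d["p"],2)) for d in arm.find_in("wrist",n)][:3])
for d in arm.masks_of("wrist","cap")[:1]:
    e=cv2.fitEllipse(max(cv2.findContours(d["pixels"].astype(np.uint8),0,1)[0],key=len));print(e,d["p"])
print("pred grip,mouth",proj([[506,58,78],[506,58,64]],k))
E
```

```text
clock: 7.38
position: [442.3, 53.9, 204.2]
ee_rot: [0.708, -0.004, -0.004, -0.706]
contact_force: [-2.0, -0.5, -2.0]
gripper_width: 70.1
t7.38 pos [442.29  53.92 204.16] F [-2.02 -0.47 -2.05] M [-0.1   0.21  0.04] w 70.1 yaw -0.05 q [ 0.49  0.11 -0.44 -0.   -1.03 -2.06]
cap [([288.1, 277.1], 0.75)]
cap_grip [([285.9, 278.4], 0.78)]
well_mouth [([279.0, 308.2], 0.67)]
((284.9318542480469, 277.9705810546875), (50.2253303527832, 55.97105407714844), 176.3978271484375) 0.57
pred grip,mouth [[283.61 271.8 ]
 [283.44 264.11]]
```

View pics/w2.png

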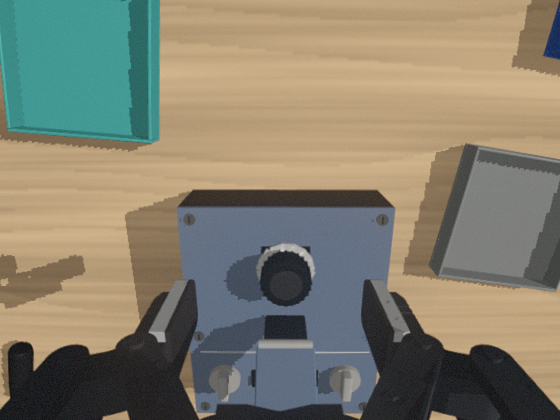

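```bash
python3 -m creep '[{"delta_pos":[0,20,0],"rot":[0,0,0],"jaw":70},{"delta_pos":[0,20,0],"rot":[0,0,0],"jaw":70},{"delta_pos":[0,0,0],"rot":[0,0,0],"jaw":70},{"delta_pos":[0,0,0],"rot":[0,0,0],"jaw":70},{"delta_pos":[0,0,0],"rot":[0,0,0],"jaw":70},{"delta_pos":[0,0,0],"rot":[0,0,0],"jaw":70},{"delta_pos":[0,0,0],"rot":[0,0,0],"jaw":70},{"delta_pos":[0,0,0],"rot":[0,0,0],"jaw":70},{"delta_pos":[0,0,0],"rot":[0,0,0],"jaw":70},{"delta_pos":[0,0,0],"rot":[0,0,0],"jaw":70}]'; python3 - <<'E'
from h import *
s,R=st()
im=arm.get_image("wrist");k=arm.calibration("wrist")
M=[d for d in arm.masks_of("wrist","cap")]
for d in M: print(d["location"],d["p"],d["pixels"].sum())
m=M[0]["pixels"].astype(float)
a=np.linspace(0,2*np.pi,48,endpoint=False)
def cyl(r,z0,z1): return [(r*np.cos(t),r*np.sin(t),z) for t in a for z in(z0,z1)]
for z in(64,65.5,67):
    print(z,fit([506,58,0],[cyl(20,z,z+24)],[(m,k)]))
v=im.copy()
h=cv2.convexHull(proj(W((506,58,0),cyl(20,65.5,89.5)),k).astype(np.float32))
cv2.polylines(v,[np.round(h).astype(int)],True,(255,0,0));
cv2.polylines(v,[np.round(proj(W((506,58,0),[(20*np.cos(t),20*np.sin(t),89.5) for t in a]),k)).astype(int)],True,(255,255,0));
cv2.polylines(v,[np.round(proj(W((506,58,0),[(24.5*np.cos(t),24.5*np.sin(t),64) for t in a]),k)).astype(int)],True,(0,255,0));
cv2.polylines(v,[np.round(proj(W((506,58,0),[(-55,-90,60),(-55,90,60),(165,90,60),(165,-90,60)]),k)).astype(int)],True,(0,255,0));
c=proj([[506,58,75]],k)[0].astype(int);print(c)
cv2.imwrite("pics/w3.png",cv2.resize(v[c[1]-100:c[1]+100,c[0]-130:c[0]+130,::-1],(780,600)))
E
```

```text
clock: 8.47
position: [452.5, 57.2, 168.0]
ee_rot: [-0.707, -0.0, -0.0, 0.707]
contact_force: [0.2, 0.9, 0.4]
gripper_width: 69.7
t8.47 pos [452.47  57.22 167.95] F [0.2  0.91 0.41] M [-0.02  0.04 -0.06] w 69.7 yaw -0.01 q [ 0.48  0.16 -0.48  0.   -0.93 -2.05]
[281.6, 285.2] 0.76 3035
64 (array([504.22,  57.79,   0.06]), np.float64(148.08235294117645))
65.5 (array([503.16,  57.82,   0.13]), np.float64(166.40392156862742))
67 (array([502.29,  57.72,   0.1 ]), np.float64(191.65098039215684))
[281 288]
```

View pics/w3.png

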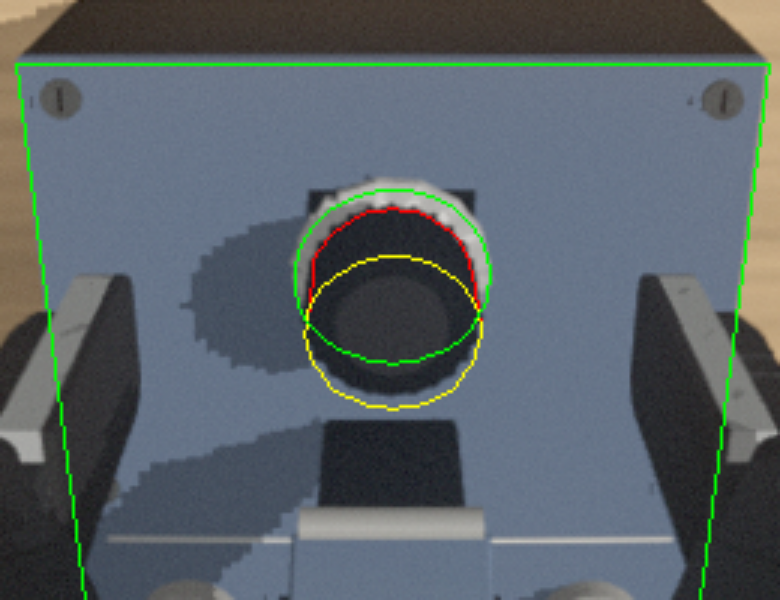

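The model outline matches the module's edges, with the ring and cap showing about 1.5–2 mm nearer the robot than predicted. I'll take the cap axis as (504.5, 57.9). The lid is open. I'll move over the cap and descend with the jaws at 60 mm.

```bash
python3 -m creep '[{"delta_pos":[26,0,0.3],"rot":[0,0,0],"jaw":60},{"delta_pos":[26,0,0.4],"rot":[0,0,0],"jaw":60},{"delta_pos":[0,25,0],"rot":[0,0,0],"jaw":60},{"delta_pos":[0,25,0],"rot":[0,0,0],"jaw":60},{"delta_pos":[0,20,0],"rot":[0,0,0],"jaw":60},{"delta_pos":[0,15,0],"rot":[0,0,0],"jaw":60},{"delta_pos":[0,10,0],"rot":[0,0,0],"jaw":60},{"delta_pos":[0,5,0],"rot":[0,0,0],"jaw":60},{"delta_pos":[0,0,0],"rot":[0,0,0],"jaw":60},{"delta_pos":[0,0,0],"rot":[0,0,0],"jaw":55}]'; python3 - <<'E'
from h import *
s,R=st()
im=arm.get_image("wrist");k=arm.calibration("wrist")
m=arm.masks_of("wrist","cap")[0];print(m["p"],m["location"])
a=np.linspace(0,2*np.pi,48,endpoint=False)
v=im.copy()
for r,z,c in((20,66,(255,0,0)),(20,90,(255,255,0)),(24.5,64,(0,255,0))):
    cv2.polylines(v,[np.round(proj(W((504.5,58,0),[(r*np.cos(t),r*np.sin(t),z) for t in a]),k)).astype(int)],True,c)
c=proj([[504,58,75]],k)[0].astype(int);print(c)
y0=max(0,min(c[1]-100,220));cv2.imwrite("pics/w4.png",cv2.resize(v[y0:y0+200,c[0]-130:c[0]+130,::-1],(780,600)))
E
```

```text
clock: 9.4
position: [504.9, 58.0, 68.1]
ee_rot: [-0.707, -0.0, -0.0, 0.707]
contact_force: [0.0, 0.8, -0.8]
gripper_width: 55.2
t9.40 pos [504.88  58.04  68.13] F [ 0.02  0.76 -0.82] M [ 0.   -0.02  0.05] w 55.2 yaw 0.01 q [ 0.43  0.38 -0.49  0.   -0.71 -2.01]Traceback (most recent call last):
  File "<stdin>", line 4, in <module>
IndexError: list index out of range
```

```bash
python3 - <<'E'
from h import *
im=arm.get_image("wrist");k=arm.calibration("wrist")
a=np.linspace(0,2*np.pi,48,endpoint=False)
v=im.copy()
for r,z,c in((20,66,(255,0,0)),(20,90,(255,255,0)),(24.5,64,(0,255,0))):
    cv2.polylines(v,[np.round(proj(W((504.5,58,0),[(r*np.cos(t),r*np.sin(t),z) for t in a]),k)).astype(int)],True,c)
c=proj([[504,58,75]],k)[0].astype(int);print(c)
y0=max(0,min(c[1]-120,180));cv2.imwrite("pics/w4.png",cv2.resize(v[y0:y0+240,c[0]-156:c[0]+156,::-1],(780,600)))
E
```

```text
[280 296]
```

View pics/w4.png

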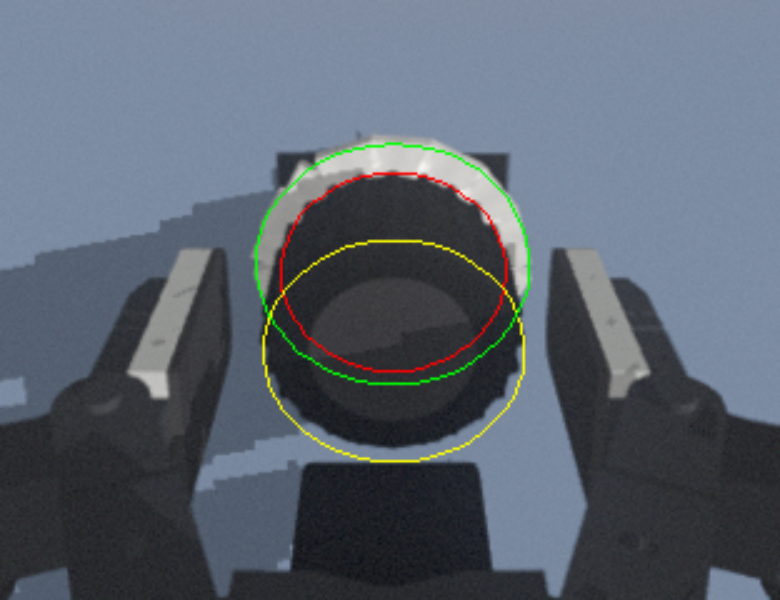

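The axis sits about 1 mm nearer the robot than the overlay, and the cap is centred between the fingers sideways (col 392 against 389). I'll shift −1.2 mm in x, go 2 mm lower and close gently.

```bash
python3 -m creep '[{"delta_pos":[-1.2,2,0],"rot":[0,0,0],"jaw":50},{"delta_pos":[0,0,0],"rot":[0,0,0],"jaw":46},{"delta_pos":[0,0,0],"rot":[0,0,0],"jaw":44},{"delta_pos":[0,0,0],"rot":[0,0,0],"jaw":43},{"delta_pos":[0,0,0],"rot":[0,0,0],"jaw":42},{"delta_pos":[0,0,0],"rot":[0,0,0],"jaw":41.5},{"delta_pos":[0,0,0],"rot":[0,0,0],"jaw":41},{"delta_pos":[0,0,0],"rot":[0,0,0],"jaw":41},{"delta_pos":[0,0,0],"rot":[0,0,0],"jaw":41},{"delta_pos":[0,0,0],"rot":[0,0,0],"jaw":41}]'; python3 - <<'E'
from h import *
st()
E
```

```text
clock: 10.38
position: [503.3, 58.0, 65.7]
ee_rot: [-0.707, -0.0, -0.0, 0.707]
contact_force: [-0.5, 2.3, 2.5]
gripper_width: 41.0
t10.38 pos [503.31  58.05  65.72] F [-0.46  2.32  2.48] M [0.57 0.18 0.04] w 41.0 yaw -0.01 q [ 0.44  0.38 -0.49 -0.   -0.7  -2.01]
```

```bash
python3 -m creep '[{"delta_pos":[0,0,0.3],"rot":[0,0,0],"jaw":41},{"delta_pos":[0,0,0],"rot":[0,0,0],"jaw":40.5},{"delta_pos":[0,0,0],"rot":[0,0,0],"jaw":40.5},{"delta_pos":[0,0,0],"rot":[0,0,0],"jaw":40},{"delta_pos":[0,0,0],"rot":[0,0,0],"jaw":40},{"delta_pos":[0,0,0],"rot":[0,0,0],"jaw":40},{"delta_pos":[0,0,0],"rot":[0,0,0],"jaw":39.5},{"delta_pos":[0,0,0],"rot":[0,0,0],"jaw":39.5},{"delta_pos":[0,0,0],"rot":[0,0,0],"jaw":39.5},{"delta_pos":[0,0,0],"rot":[0,0,0],"jaw":39.5}]'; python3 - <<'E'
from h import *
st()
E
```

```text
clock: 11.22
position: [503.4, 58.3, 65.7]
ee_rot: [-0.707, -0.0, -0.0, 0.707]
contact_force: [0.3, 2.3, 2.3]
gripper_width: 39.7
t11.22 pos [503.37  58.27  65.75] F [0.35 2.3  2.3 ] M [0.85 0.03 0.02] w 39.7 yaw -0.01 q [ 0.44  0.38 -0.49  0.   -0.7  -2.01]
```

```bash
python3 -m creep '[{"delta_pos":[0,0,0.3],"rot":[0,0,0],"jaw":39},{"delta_pos":[0,0,0],"rot":[0,0,0],"jaw":38.5},{"delta_pos":[0,0,0],"rot":[0,0,0],"jaw":38},{"delta_pos":[0,0,0],"rot":[0,0,0],"jaw":37},{"delta_pos":[0,0,0],"rot":[0,0,0],"jaw":36},{"delta_pos":[0,0,0],"rot":[0,0,0],"jaw":36},{"delta_pos":[0,0,0],"rot":[0,0,0],"jaw":34},{"delta_pos":[0,0,0],"rot":[0,0,0],"jaw":34},{"delta_pos":[0,0,0],"rot":[0,0,0],"jaw":34},{"delta_pos":[0,0,0],"rot":[0,0,0],"jaw":34}]'; python3 - <<'E'
from h import *
st()
E
```

```text
clock: 12.05
position: [503.3, 58.4, 65.7]
ee_rot: [0.707, 0.0, 0.0, -0.707]
contact_force: [0.8, 0.1, 2.6]
gripper_width: 38.5
t12.05 pos [503.27  58.37  65.66] F [0.83 0.13 2.56] M [-0.07 -0.21 -0.03] w 38.5 yaw -0.01 q [ 0.44  0.38 -0.49  0.   -0.7  -2.01]
```

Gripped with almost no side load. I'll turn counter-clockwise about 8° and feel for it.

```bash
python3 -m creep '[{"delta_pos":[0,-0.05,0],"rot":[0,-0.0175,0],"jaw":34},{"delta_pos":[0,-0.05,0],"rot":[0,-0.0175,0],"jaw":34},{"delta_pos":[0,-0.05,0],"rot":[0,-0.0175,0],"jaw":34},{"delta_pos":[0,-0.05,0],"rot":[0,-0.0175,0],"jaw":34},{"delta_pos":[0,-0.05,0],"rot":[0,-0.0175,0],"jaw":34},{"delta_pos":[0,-0.05,0],"rot":[0,-0.0175,0],"jaw":34},{"delta_pos":[0,-0.05,0],"rot":[0,-0.0175,0],"jaw":34},{"delta_pos":[0,-0.05,0],"rot":[0,-0.0175,0],"jaw":34},{"delta_pos":[0,0,0],"rot":[0,0,0],"jaw":34},{"delta_pos":[0,0,0],"rot":[0,0,0],"jaw":34}]'; python3 - <<'E'
from h import *
st()
E
```

```text
clock: 12.88
position: [502.8, 58.3, 65.9]
ee_rot: [0.705, 0.049, -0.05, -0.705]
contact_force: [-0.2, -1.0, 3.2]
gripper_width: 38.3
t12.88 pos [502.84  58.32  65.91] F [-0.16 -1.01  3.21] M [-0.22  0.15 -0.01] w 38.3 yaw 8.01 q [ 0.44  0.38 -0.49 -0.   -0.7  -1.87]
```

```bash
cat > chk.py <<'E'
from h import *
import sys
s,R=st(); M=s["wrist_torque"]; F=s["contact_force"]
sys.exit(1 if abs(M[2])>0.1 or np.hypot(F[0],F[1])>9 or abs(F[2])>9 else 0)
E
python3 -m creep '[{"delta_pos":[0,-0.1,0],"rot":[0,-0.035,0],"jaw":34},{"delta_pos":[0,-0.1,0],"rot":[0,-0.035,0],"jaw":34},{"delta_pos":[0,-0.1,0],"rot":[0,-0.035,0],"jaw":34},{"delta_pos":[0,-0.1,0],"rot":[0,-0.035,0],"jaw":34},{"delta_pos":[0,-0.1,0],"rot":[0,-0.035,0],"jaw":34},{"delta_pos":[0,-0.1,0],"rot":[0,-0.035,0],"jaw":34},{"delta_pos":[0,-0.1,0],"rot":[0,-0.035,0],"jaw":34},{"delta_pos":[0,-0.1,0],"rot":[0,-0.035,0],"jaw":34},{"delta_pos":[0,0,0],"rot":[0,0,0],"jaw":34},{"delta_pos":[0,0,0],"rot":[0,0,0],"jaw":34}]'; python3 chk.py && python3 -m creep '[{"delta_pos":[0,-0.05,0],"rot":[0,-0.0175,0],"jaw":34},{"delta_pos":[0,-0.05,0],"rot":[0,-0.0175,0],"jaw":34},{"delta_pos":[0,-0.05,0],"rot":[0,-0.0175,0],"jaw":34},{"delta_pos":[0,-0.05,0],"rot":[0,-0.0175,0],"jaw":34},{"delta_pos":[0,-0.05,0],"rot":[0,-0.0175,0],"jaw":34},{"delta_pos":[0,-0.05,0],"rot":[0,-0.0175,0],"jaw":34},{"delta_pos":[0,-0.05,0],"rot":[0,-0.0175,0],"jaw":34},{"delta_pos":[0,-0.05,0],"rot":[0,-0.0175,0],"jaw":34},{"delta_pos":[0,0,0],"rot":[0,0,0],"jaw":34},{"delta_pos":[0,0,0],"rot":[0,0,0],"jaw":34}]'; python3 chk.py
```

```text
clock: 13.72
position: [503.1, 58.4, 66.8]
ee_rot: [0.692, 0.147, -0.147, -0.692]
contact_force: [-0.5, 0.4, 3.3]
gripper_width: 38.2
t13.72 pos [503.05  58.41  66.77] F [-0.54  0.35  3.31] M [-0.13  0.04 -0.1 ] w 38.2 yaw 24.00 q [ 0.44  0.38 -0.49 -0.   -0.7  -1.59]
t13.72 pos [503.05  58.41  66.77] F [-0.54  0.35  3.31] M [-0.13  0.04 -0.1 ] w 38.2 yaw 24.00 q [ 0.44  0.38 -0.49 -0.   -0.7  -1.59]
```

```bash
sed -i 's/>0.1 /> 0.17 /' chk.py
python3 -m creep '[{"delta_pos":[0,-0.05,0],"rot":[0,-0.0175,0],"jaw":34},{"delta_pos":[0,-0.05,0],"rot":[0,-0.0175,0],"jaw":34},{"delta_pos":[0,-0.05,0],"rot":[0,-0.0175,0],"jaw":34},{"delta_pos":[0,-0.05,0],"rot":[0,-0.0175,0],"jaw":34},{"delta_pos":[0,-0.05,0],"rot":[0,-0.0175,0],"jaw":34},{"delta_pos":[0,-0.05,0],"rot":[0,-0.0175,0],"jaw":34},{"delta_pos":[0,0,0],"rot":[0,0,0],"jaw":34},{"delta_pos":[0,0,0],"rot":[0,0,0],"jaw":34},{"delta_pos":[0,0,0],"rot":[0,0,0],"jaw":34},{"delta_pos":[0,0,0],"rot":[0,0,0],"jaw":34}]' >/dev/null; python3 chk.py && python3 -m creep '[{"delta_pos":[0,-0.05,0],"rot":[0,-0.0175,0],"jaw":34},{"delta_pos":[0,-0.05,0],"rot":[0,-0.0175,0],"jaw":34},{"delta_pos":[0,-0.05,0],"rot":[0,-0.0175,0],"jaw":34},{"delta_pos":[0,-0.05,0],"rot":[0,-0.0175,0],"jaw":34},{"delta_pos":[0,-0.05,0],"rot":[0,-0.0175,0],"jaw":34},{"delta_pos":[0,-0.05,0],"rot":[0,-0.0175,0],"jaw":34},{"delta_pos":[0,0,0],"rot":[0,0,0],"jaw":34},{"delta_pos":[0,0,0],"rot":[0,0,0],"jaw":34},{"delta_pos":[0,0,0],"rot":[0,0,0],"jaw":34},{"delta_pos":[0,0,0],"rot":[0,0,0],"jaw":34}]' >/dev/null; python3 chk.py
```

```text
t14.55 pos [503.12  58.44  67.1 ] F [ 0.17 -0.56  3.37] M [-0.26  0.13  0.03] w 38.1 yaw 30.07 q [ 0.44  0.38 -0.49  0.   -0.7  -1.48]
t15.38 pos [503.21  58.47  67.41] F [0.32 0.16 1.96] M [-0.18 -0.    0.05] w 38.2 yaw 36.09 q [ 0.44  0.38 -0.49  0.   -0.71 -1.38]
```

```bash

python3 -m creep '[{"delta_pos":[0,-0.05,0],"rot":[0,-0.0145,0],"jaw":34},{"delta_pos":[0,-0.05,0],"rot":[0,-0.0145,0],"jaw":34},{"delta_pos":[0,-0.05,0],"rot":[0,-0.0145,0],"jaw":34},{"delta_pos":[0,0,0],"rot":[0,0,0],"jaw":34},{"delta_pos":[0,0,0],"rot":[0,0,0],"jaw":34},{"delta_pos":[0,0,0],"rot":[0,0,0],"jaw":34},{"delta_pos":[0,0,0],"rot":[0,0,0],"jaw":34},{"delta_pos":[0,0,0],"rot":[0,0,0],"jaw":34},{"delta_pos":[0,0,0],"rot":[0,0,0],"jaw":34},{"delta_pos":[0,0,0],"rot":[0,0,0],"jaw":34}]' >/dev/null; python3 chk.py && python3 -m creep '[{"delta_pos":[0,-0.05,0],"rot":[0,-0.0145,0],"jaw":34},{"delta_pos":[0,-0.05,0],"rot":[0,-0.0145,0],"jaw":34},{"delta_pos":[0,-0.05,0],"rot":[0,-0.0145,0],"jaw":34},{"delta_pos":[0,0,0],"rot":[0,0,0],"jaw":34},{"delta_pos":[0,0,0],"rot":[0,0,0],"jaw":34},{"delta_pos":[0,0,0],"rot":[0,0,0],"jaw":34},{"delta_pos":[0,0,0],"rot":[0,0,0],"jaw":34},{"delta_pos":[0,0,0],"rot":[0,0,0],"jaw":34},{"delta_pos":[0,0,0],"rot":[0,0,0],"jaw":34},{"delta_pos":[0,0,0],"rot":[0,0,0],"jaw":34}]' >/dev/null && python3 chk.py && python3 -m creep '[{"delta_pos":[0,-0.05,0],"rot":[0,-0.0145,0],"jaw":34},{"delta_pos":[0,-0.05,0],"rot":[0,-0.0145,0],"jaw":34},{"delta_pos":[0,-0.05,0],"rot":[0,-0.0145,0],"jaw":34},{"delta_pos":[0,0,0],"rot":[0,0,0],"jaw":34},{"delta_pos":[0,0,0],"rot":[0,0,0],"jaw":34},{"delta_pos":[0,0,0],"rot":[0,0,0],"jaw":34},{"delta_pos":[0,0,0],"rot":[0,0,0],"jaw":34},{"delta_pos":[0,0,0],"rot":[0,0,0],"jaw":34},{"delta_pos":[0,0,0],"rot":[0,0,0],"jaw":34},{"delta_pos":[0,0,0],"rot":[0,0,0],"jaw":34}]' >/dev/null && python3 chk.py
```

```text
t16.22 pos [503.2   58.46  67.58] F [ 0.76 -1.6   2.5 ] M [-0.16  0.02 -0.09] w 38.2 yaw 38.58 q [ 0.44  0.38 -0.49  0.   -0.71 -1.33]
t17.05 pos [503.15  58.43  67.72] F [-0.23 -0.57  3.17] M [-0.11  0.02  0.02] w 38.2 yaw 41.07 q [ 0.44  0.37 -0.49  0.   -0.71 -1.29]
t17.88 pos [503.14  58.46  67.85] F [-0.49 -1.11  2.6 ] M [-0.2  -0.04  0.  ] w 38.0 yaw 43.57 q [ 0.44  0.37 -0.49  0.   -0.71 -1.25]
```

```bash

python3 -m creep '[{"delta_pos":[0,-0.05,0],"rot":[0,-0.0145,0],"jaw":34},{"delta_pos":[0,-0.05,0],"rot":[0,-0.0145,0],"jaw":34},{"delta_pos":[0,-0.05,0],"rot":[0,-0.0145,0],"jaw":34},{"delta_pos":[0,0,0],"rot":[0,0,0],"jaw":34},{"delta_pos":[0,0,0],"rot":[0,0,0],"jaw":34},{"delta_pos":[0,0,0],"rot":[0,0,0],"jaw":34},{"delta_pos":[0,0,0],"rot":[0,0,0],"jaw":34},{"delta_pos":[0,0,0],"rot":[0,0,0],"jaw":34},{"delta_pos":[0,0,0],"rot":[0,0,0],"jaw":34},{"delta_pos":[0,0,0],"rot":[0,0,0],"jaw":34}]' >/dev/null; python3 chk.py && python3 -m creep '[{"delta_pos":[0,-0.05,0],"rot":[0,-0.0145,0],"jaw":34},{"delta_pos":[0,-0.05,0],"rot":[0,-0.0145,0],"jaw":34},{"delta_pos":[0,-0.05,0],"rot":[0,-0.0145,0],"jaw":34},{"delta_pos":[0,0,0],"rot":[0,0,0],"jaw":34},{"delta_pos":[0,0,0],"rot":[0,0,0],"jaw":34},{"delta_pos":[0,0,0],"rot":[0,0,0],"jaw":34},{"delta_pos":[0,0,0],"rot":[0,0,0],"jaw":34},{"delta_pos":[0,0,0],"rot":[0,0,0],"jaw":34},{"delta_pos":[0,0,0],"rot":[0,0,0],"jaw":34},{"delta_pos":[0,0,0],"rot":[0,0,0],"jaw":34}]' >/dev/null && python3 chk.py && python3 -m creep '[{"delta_pos":[0,-0.05,0],"rot":[0,-0.0145,0],"jaw":34},{"delta_pos":[0,-0.05,0],"rot":[0,-0.0145,0],"jaw":34},{"delta_pos":[0,-0.05,0],"rot":[0,-0.0145,0],"jaw":34},{"delta_pos":[0,0,0],"rot":[0,0,0],"jaw":34},{"delta_pos":[0,0,0],"rot":[0,0,0],"jaw":34},{"delta_pos":[0,0,0],"rot":[0,0,0],"jaw":34},{"delta_pos":[0,0,0],"rot":[0,0,0],"jaw":34},{"delta_pos":[0,0,0],"rot":[0,0,0],"jaw":34},{"delta_pos":[0,0,0],"rot":[0,0,0],"jaw":34},{"delta_pos":[0,0,0],"rot":[0,0,0],"jaw":34}]' >/dev/null && python3 chk.py
```

```text
t18.72 pos [503.15  58.44  68.  ] F [ 0.72 -0.61  3.06] M [-0.2   0.    0.01] w 38.0 yaw 46.05 q [ 0.44  0.37 -0.49 -0.   -0.71 -1.2 ]
t19.55 pos [503.14  58.42  68.15] F [-0.42 -0.16  2.26] M [-0.24  0.    0.01] w 38.3 yaw 48.55 q [ 0.44  0.37 -0.49  0.   -0.71 -1.16]
t20.38 pos [503.18  58.49  68.32] F [ 0.27 -0.03  2.09] M [-0.13  0.03 -0.03] w 38.2 yaw 51.04 q [ 0.44  0.37 -0.49 -0.   -0.71 -1.12]
```

```bash

python3 -m creep '[{"delta_pos":[0,-0.05,0],"rot":[0,-0.0145,0],"jaw":34},{"delta_pos":[0,-0.05,0],"rot":[0,-0.0145,0],"jaw":34},{"delta_pos":[0,-0.05,0],"rot":[0,-0.0145,0],"jaw":34},{"delta_pos":[0,0,0],"rot":[0,0,0],"jaw":34},{"delta_pos":[0,0,0],"rot":[0,0,0],"jaw":34},{"delta_pos":[0,0,0],"rot":[0,0,0],"jaw":34},{"delta_pos":[0,0,0],"rot":[0,0,0],"jaw":34},{"delta_pos":[0,0,0],"rot":[0,0,0],"jaw":34},{"delta_pos":[0,0,0],"rot":[0,0,0],"jaw":34},{"delta_pos":[0,0,0],"rot":[0,0,0],"jaw":34}]' >/dev/null; python3 chk.py && python3 -m creep '[{"delta_pos":[0,-0.05,0],"rot":[0,-0.0145,0],"jaw":34},{"delta_pos":[0,-0.05,0],"rot":[0,-0.0145,0],"jaw":34},{"delta_pos":[0,-0.05,0],"rot":[0,-0.0145,0],"jaw":34},{"delta_pos":[0,0,0],"rot":[0,0,0],"jaw":34},{"delta_pos":[0,0,0],"rot":[0,0,0],"jaw":34},{"delta_pos":[0,0,0],"rot":[0,0,0],"jaw":34},{"delta_pos":[0,0,0],"rot":[0,0,0],"jaw":34},{"delta_pos":[0,0,0],"rot":[0,0,0],"jaw":34},{"delta_pos":[0,0,0],"rot":[0,0,0],"jaw":34},{"delta_pos":[0,0,0],"rot":[0,0,0],"jaw":34}]' >/dev/null && python3 chk.py && python3 -m creep '[{"delta_pos":[0,-0.05,0],"rot":[0,-0.0145,0],"jaw":34},{"delta_pos":[0,-0.05,0],"rot":[0,-0.0145,0],"jaw":34},{"delta_pos":[0,-0.05,0],"rot":[0,-0.0145,0],"jaw":34},{"delta_pos":[0,0,0],"rot":[0,0,0],"jaw":34},{"delta_pos":[0,0,0],"rot":[0,0,0],"jaw":34},{"delta_pos":[0,0,0],"rot":[0,0,0],"jaw":34},{"delta_pos":[0,0,0],"rot":[0,0,0],"jaw":34},{"delta_pos":[0,0,0],"rot":[0,0,0],"jaw":34},{"delta_pos":[0,0,0],"rot":[0,0,0],"jaw":34},{"delta_pos":[0,0,0],"rot":[0,0,0],"jaw":34}]' >/dev/null && python3 chk.py && python3 -m creep '[{"delta_pos":[0,-0.05,0],"rot":[0,-0.0145,0],"jaw":34},{"delta_pos":[0,-0.05,0],"rot":[0,-0.0145,0],"jaw":34},{"delta_pos":[0,-0.05,0],"rot":[0,-0.0145,0],"jaw":34},{"delta_pos":[0,0,0],"rot":[0,0,0],"jaw":34},{"delta_pos":[0,0,0],"rot":[0,0,0],"jaw":34},{"delta_pos":[0,0,0],"rot":[0,0,0],"jaw":34},{"delta_pos":[0,0,0],"rot":[0,0,0],"jaw":34},{"delta_pos":[0,0,0],"rot":[0,0,0],"jaw":34},{"delta_pos":[0,0,0],"rot":[0,0,0],"jaw":34},{"delta_pos":[0,0,0],"rot":[0,0,0],"jaw":34}]' >/dev/null && python3 chk.py
```

```text
t21.22 pos [503.15  58.45  68.44] F [ 0.17 -0.11  2.37] M [-0.16  0.    0.02] w 38.2 yaw 53.53 q [ 0.44  0.37 -0.49  0.   -0.71 -1.07]
t22.05 pos [503.14  58.42  68.61] F [-0.11  0.13  2.02] M [-0.13 -0.02 -0.  ] w 38.0 yaw 56.02 q [ 0.44  0.37 -0.49 -0.   -0.71 -1.03]
t22.88 pos [503.2   58.43  68.74] F [ 0.43 -0.79  1.1 ] M [-0.22 -0.28 -0.  ] w 38.1 yaw 58.52 q [ 0.44  0.37 -0.49  0.   -0.71 -0.99]
t23.72 pos [503.28  58.48  68.95] F [ 1.11 -0.71  1.14] M [-0.27 -0.43  0.02] w 38.6 yaw 61.01 q [ 0.44  0.37 -0.49  0.   -0.71 -0.94]
```

Fz has dropped from about 2.5 to 1.1 N since 57°, so the track has probably levelled off (key free). I'll stop rising and go in finer steps.

```bash

python3 -m creep '[{"delta_pos":[0,0,0],"rot":[0,-0.0145,0],"jaw":34},{"delta_pos":[0,0,0],"rot":[0,-0.0145,0],"jaw":34},{"delta_pos":[0,0,0],"rot":[0,-0.0145,0],"jaw":34},{"delta_pos":[0,0,0],"rot":[0,0,0],"jaw":34},{"delta_pos":[0,0,0],"rot":[0,0,0],"jaw":34},{"delta_pos":[0,0,0],"rot":[0,0,0],"jaw":34},{"delta_pos":[0,0,0],"rot":[0,0,0],"jaw":34},{"delta_pos":[0,0,0],"rot":[0,0,0],"jaw":34},{"delta_pos":[0,0,0],"rot":[0,0,0],"jaw":34},{"delta_pos":[0,0,0],"rot":[0,0,0],"jaw":34}]' >/dev/null; python3 chk.py && python3 -m creep '[{"delta_pos":[0,0,0],"rot":[0,-0.012,0],"jaw":34},{"delta_pos":[0,0,0],"rot":[0,-0.012,0],"jaw":34},{"delta_pos":[0,0,0],"rot":[0,-0.012,0],"jaw":34},{"delta_pos":[0,0,0],"rot":[0,0,0],"jaw":34},{"delta_pos":[0,0,0],"rot":[0,0,0],"jaw":34},{"delta_pos":[0,0,0],"rot":[0,0,0],"jaw":34},{"delta_pos":[0,0,0],"rot":[0,0,0],"jaw":34},{"delta_pos":[0,0,0],"rot":[0,0,0],"jaw":34},{"delta_pos":[0,0,0],"rot":[0,0,0],"jaw":34},{"delta_pos":[0,0,0],"rot":[0,0,0],"jaw":34}]' >/dev/null && python3 chk.py
```

```text
t24.55 pos [503.51  58.47  69.07] F [ 3.21 -2.16  2.24] M [-0.66 -1.01 -0.07] w 38.2 yaw 63.51 q [ 0.44  0.37 -0.49  0.   -0.71 -0.9 ]
t25.38 pos [503.82  58.44  69.1 ] F [ 4.76 -3.67  2.07] M [-0.98 -1.41 -0.09] w 37.8 yaw 65.61 q [ 0.44  0.37 -0.49  0.   -0.71 -0.86]
```

```bash

python3 chk.py >/dev/null && python3 -m creep '[{"delta_pos":[0,0,0],"rot":[0,-0.012,0],"jaw":34},{"delta_pos":[0,0,0],"rot":[0,-0.012,0],"jaw":34},{"delta_pos":[0,0,0],"rot":[0,-0.012,0],"jaw":34},{"delta_pos":[0,0,0],"rot":[0,0,0],"jaw":34},{"delta_pos":[0,0,0],"rot":[0,0,0],"jaw":34},{"delta_pos":[0,0,0],"rot":[0,0,0],"jaw":34},{"delta_pos":[0,0,0],"rot":[0,0,0],"jaw":34},{"delta_pos":[0,0,0],"rot":[0,0,0],"jaw":34},{"delta_pos":[0,0,0],"rot":[0,0,0],"jaw":34},{"delta_pos":[0,0,0],"rot":[0,0,0],"jaw":34}]' >/dev/null; python3 chk.py
```

```text
t26.22 pos [504.33  58.41  69.16] F [ 5.63 -4.81  0.36] M [-1.27 -1.79 -0.12] w 37.9 yaw 67.67 q [ 0.44  0.37 -0.49  0.   -0.71 -0.83]
```

Lateral force is building up, to (5.6,−4.8) N, in the direction expected if my x-centre is about 1 mm short. I'll recentre along the force before turning further, so the torque can be read cleanly.

```bash

python3 -m creep '[{"delta_pos":[-0.1,0,-0.3],"rot":[0,0,0],"jaw":34},{"delta_pos":[-0.1,0,-0.3],"rot":[0,0,0],"jaw":34},{"delta_pos":[-0.1,0,-0.3],"rot":[0,0,0],"jaw":34},{"delta_pos":[-0.1,0,-0.3],"rot":[0,0,0],"jaw":34},{"delta_pos":[0,0,0],"rot":[0,0,0],"jaw":34},{"delta_pos":[0,0,0],"rot":[0,0,0],"jaw":34},{"delta_pos":[0,0,0],"rot":[0,0,0],"jaw":34},{"delta_pos":[0,0,0],"rot":[0,0,0],"jaw":34},{"delta_pos":[0,0,0],"rot":[0,0,0],"jaw":34},{"delta_pos":[0,0,0],"rot":[0,0,0],"jaw":34}]' >/dev/null; python3 chk.py
python3 - <<'E'
from h import *
im=arm.get_image("wrist");cv2.imwrite("pics/w5.png",cv2.resize(im[160:400,130:430,::-1],(750,600)))
E
```

```text
t27.05 pos [504.46  57.96  69.04] F [3.85 0.68 1.6 ] M [ 0.48 -1.2  -0.09] w 38.1 yaw 67.63 q [ 0.43  0.37 -0.49 -0.   -0.71 -0.82]
```

View pics/w5.png

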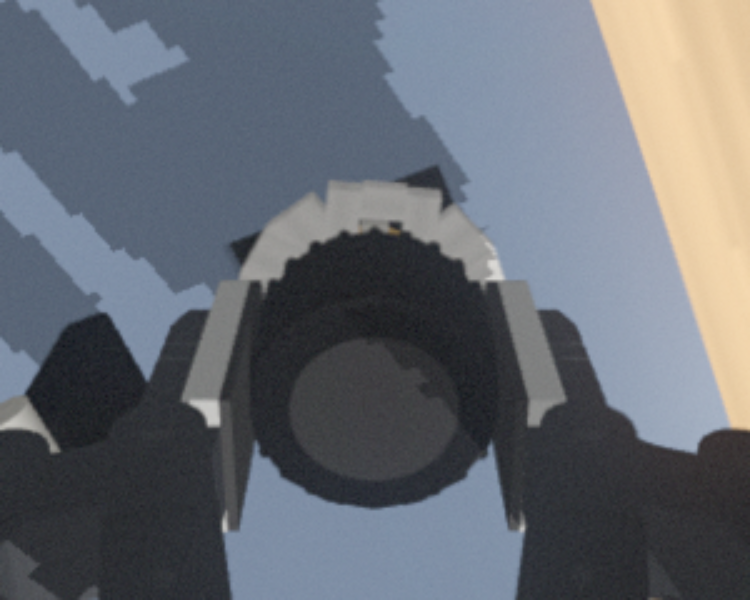

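The picture shows the cap well centred in the jaws and lifted off the ring, with a slot in the ring visible at (380,228). Now I'll relieve the rest of Fx.

```bash

python3 -m creep '[{"delta_pos":[0.1,0,-0.25],"rot":[0,0,0],"jaw":34},{"delta_pos":[0.1,0,-0.25],"rot":[0,0,0],"jaw":34},{"delta_pos":[0.1,0,-0.25],"rot":[0,0,0],"jaw":34},{"delta_pos":[0,0,0],"rot":[0,0,0],"jaw":34},{"delta_pos":[0,0,0],"rot":[0,0,0],"jaw":34},{"delta_pos":[0,0,0],"rot":[0,0,0],"jaw":34},{"delta_pos":[0,0,0],"rot":[0,0,0],"jaw":34},{"delta_pos":[0,0,0],"rot":[0,0,0],"jaw":34},{"delta_pos":[0,0,0],"rot":[0,0,0],"jaw":34},{"delta_pos":[0,0,0],"rot":[0,0,0],"jaw":34}]' >/dev/null; python3 chk.py && python3 -m creep '[{"delta_pos":[0,0,0],"rot":[0,-0.012,0],"jaw":34},{"delta_pos":[0,0,0],"rot":[0,-0.012,0],"jaw":34},{"delta_pos":[0,0,0],"rot":[0,-0.012,0],"jaw":34},{"delta_pos":[0,0,0],"rot":[0,0,0],"jaw":34},{"delta_pos":[0,0,0],"rot":[0,0,0],"jaw":34},{"delta_pos":[0,0,0],"rot":[0,0,0],"jaw":34},{"delta_pos":[0,0,0],"rot":[0,0,0],"jaw":34},{"delta_pos":[0,0,0],"rot":[0,0,0],"jaw":34},{"delta_pos":[0,0,0],"rot":[0,0,0],"jaw":34},{"delta_pos":[0,0,0],"rot":[0,0,0],"jaw":34}]' >/dev/null; python3 chk.py
```

```text
t27.93 pos [504.56  57.49  68.82] F [0.24 2.15 2.82] M [ 0.66 -0.39 -0.06] w 38.4 yaw 67.62 q [ 0.43  0.38 -0.48 -0.   -0.71 -0.82]
t28.77 pos [504.66  57.47  68.81] F [0.68 0.2  3.19] M [ 0.22 -0.3  -0.17] w 38.4 yaw 69.68 q [ 0.43  0.38 -0.48 -0.   -0.71 -0.79]
```

```bash

python3 -m creep '[{"delta_pos":[0,0,0],"rot":[0,-0.0087,0],"jaw":34},{"delta_pos":[0,0,0],"rot":[0,-0.0087,0],"jaw":34},{"delta_pos":[0,0,0],"rot":[0,0,0],"jaw":34},{"delta_pos":[0,0,0],"rot":[0,0,0],"jaw":34},{"delta_pos":[0,0,0],"rot":[0,0,0],"jaw":34},{"delta_pos":[0,0,0],"rot":[0,0,0],"jaw":34},{"delta_pos":[0,0,0],"rot":[0,0,0],"jaw":34},{"delta_pos":[0,0,0],"rot":[0,0,0],"jaw":34},{"delta_pos":[0,0,0],"rot":[0,0,0],"jaw":34},{"delta_pos":[0,0,0],"rot":[0,0,0],"jaw":34}]' >/dev/null; python3 chk.py
```

```text
t29.60 pos [504.72  57.48  68.81] F [ 1.1  -0.    2.13] M [-0.03 -0.17 -0.22] w 37.9 yaw 70.68 q [ 0.43  0.38 -0.48 -0.   -0.71 -0.77]
```

The torque ramps −0.06, −0.17, −0.22 N·m at 67.6°, 69.7° and 70.7° with almost no side force, so the springy stop begins at about 67°. That agrees with the key coming free at about 57°. I'll turn back to about 62.2° and try a small lift.

```bash

python3 -m creep '[{"delta_pos":[0,0,0],"rot":[0,0.037,0],"jaw":34},{"delta_pos":[0,0,0],"rot":[0,0.037,0],"jaw":34},{"delta_pos":[0,0,0],"rot":[0,0.037,0],"jaw":34},{"delta_pos":[0,0,0],"rot":[0,0.037,0],"jaw":34},{"delta_pos":[0,0,0],"rot":[0,0,0],"jaw":34},{"delta_pos":[0,0,0],"rot":[0,0,0],"jaw":34},{"delta_pos":[0,0,0],"rot":[0,0,0],"jaw":34},{"delta_pos":[0,0,0],"rot":[0,0,0],"jaw":34},{"delta_pos":[0,0,0],"rot":[0,0,0],"jaw":34},{"delta_pos":[0,0,0],"rot":[0,0,0],"jaw":34}]' >/dev/null; python3 chk.py && python3 -m creep '[{"delta_pos":[0,-0.3,0],"rot":[0,0,0],"jaw":34},{"delta_pos":[0,-0.3,0],"rot":[0,0,0],"jaw":34},{"delta_pos":[0,-0.3,0],"rot":[0,0,0],"jaw":34},{"delta_pos":[0,-0.3,0],"rot":[0,0,0],"jaw":34},{"delta_pos":[0,-0.3,0],"rot":[0,0,0],"jaw":34},{"delta_pos":[0,0,0],"rot":[0,0,0],"jaw":34},{"delta_pos":[0,0,0],"rot":[0,0,0],"jaw":34},{"delta_pos":[0,0,0],"rot":[0,0,0],"jaw":34},{"delta_pos":[0,0,0],"rot":[0,0,0],"jaw":34},{"delta_pos":[0,0,0],"rot":[0,0,0],"jaw":34}]' >/dev/null; python3 chk.py
```

```text
t30.43 pos [504.69  57.58  68.83] F [-1.53  0.36  2.2 ] M [ 0.19  0.17 -0.03] w 38.0 yaw 62.22 q [ 0.43  0.38 -0.48 -0.   -0.71 -0.92]
t31.27 pos [504.73  57.58  70.34] F [-1.8   0.51  2.04] M [0.24 0.44 0.01] w 38.2 yaw 62.20 q [ 0.43  0.37 -0.48 -0.   -0.72 -0.92]
```

```bash

python3 -m creep '[{"delta_pos":[0,-0.4,0],"rot":[0,0,0],"jaw":34},{"delta_pos":[0,-0.4,0],"rot":[0,0,0],"jaw":34},{"delta_pos":[0,-0.4,0],"rot":[0,0,0],"jaw":34},{"delta_pos":[0,-0.4,0],"rot":[0,0,0],"jaw":34},{"delta_pos":[0,-0.4,0],"rot":[0,0,0],"jaw":34},{"delta_pos":[0,0,0],"rot":[0,0,0],"jaw":34},{"delta_pos":[0,0,0],"rot":[0,0,0],"jaw":34},{"delta_pos":[0,0,0],"rot":[0,0,0],"jaw":34},{"delta_pos":[0,0,0],"rot":[0,0,0],"jaw":34},{"delta_pos":[0,0,0],"rot":[0,0,0],"jaw":34}]' >/dev/null; python3 chk.py && python3 -m creep '[{"delta_pos":[0,-0.4,0],"rot":[0,0,0],"jaw":34},{"delta_pos":[0,-0.4,0],"rot":[0,0,0],"jaw":34},{"delta_pos":[0,-0.4,0],"rot":[0,0,0],"jaw":34},{"delta_pos":[0,-0.4,0],"rot":[0,0,0],"jaw":34},{"delta_pos":[0,-0.4,0],"rot":[0,0,0],"jaw":34},{"delta_pos":[0,0,0],"rot":[0,0,0],"jaw":34},{"delta_pos":[0,0,0],"rot":[0,0,0],"jaw":34},{"delta_pos":[0,0,0],"rot":[0,0,0],"jaw":34},{"delta_pos":[0,0,0],"rot":[0,0,0],"jaw":34},{"delta_pos":[0,0,0],"rot":[0,0,0],"jaw":34}]' >/dev/null; python3 chk.py
```

```text
t32.10 pos [504.84  57.54  72.36] F [-1.94  0.67  3.06] M [ 0.11  0.56 -0.02] w 38.2 yaw 62.20 q [ 0.43  0.37 -0.48  0.   -0.72 -0.92]
t32.93 pos [504.9   57.6   74.38] F [ 0.07  0.92 -0.68] M [ 0.02 -0.04 -0.01] w 38.1 yaw 62.21 q [ 0.43  0.37 -0.48 -0.   -0.72 -0.92]
```

```bash

python3 -m creep '[{"delta_pos":[0,-0.8,0],"rot":[0,0,0],"jaw":34},{"delta_pos":[0,-0.8,0],"rot":[0,0,0],"jaw":34},{"delta_pos":[0,-0.8,0],"rot":[0,0,0],"jaw":34},{"delta_pos":[0,-0.8,0],"rot":[0,0,0],"jaw":34},{"delta_pos":[0,-0.8,0],"rot":[0,0,0],"jaw":34},{"delta_pos":[0,-0.8,0],"rot":[0,0,0],"jaw":34},{"delta_pos":[0,-0.8,0],"rot":[0,0,0],"jaw":34},{"delta_pos":[0,0,0],"rot":[0,0,0],"jaw":34},{"delta_pos":[0,0,0],"rot":[0,0,0],"jaw":34},{"delta_pos":[0,0,0],"rot":[0,0,0],"jaw":34}]' >/dev/null; python3 chk.py && python3 -m creep '[{"delta_pos":[0,-1,0],"rot":[0,0,0],"jaw":34},{"delta_pos":[0,-1.5,0],"rot":[0,0,0],"jaw":34},{"delta_pos":[0,-2,0],"rot":[0,0,0],"jaw":34},{"delta_pos":[0,-2,0],"rot":[0,0,0],"jaw":34},{"delta_pos":[0,-2,0],"rot":[0,0,0],"jaw":34},{"delta_pos":[0,-4,0],"rot":[0,0,0],"jaw":34},{"delta_pos":[0,-8,0],"rot":[0,0,0],"jaw":34},{"delta_pos":[0,-15,0],"rot":[0,0,0],"jaw":34},{"delta_pos":[0,-15,0],"rot":[0,0,0],"jaw":34},{"delta_pos":[0,0,0],"rot":[0,0,0],"jaw":34}]' >/dev/null; python3 chk.py
python3 - <<'E'
from h import *
im=arm.get_image("side");cv2.imwrite("pics/s2.png",cv2.resize(im[120:320,180:400,::-1],(660,600)))
s,R=st();print(R.T@(np.array([480,283,140])-s["position"]))
E
```

```text
t33.77 pos [504.89  57.6   80.  ] F [ 0.41  0.21 -0.48] M [0.02 0.03 0.01] w 38.2 yaw 62.20 q [ 0.43  0.36 -0.47 -0.   -0.74 -0.92]
t34.60 pos [507.1   58.27 134.  ] F [ 0.17  0.94 -0.54] M [-0.01 -0.04 -0.04] w 38.1 yaw 62.26 q [ 0.43  0.29 -0.41  0.   -0.87 -0.92]
t34.65 pos [506.1   58.1  132.43] F [ 0.02  0.3  -1.77] M [ 0.04  0.02 -0.  ] w 38.0 yaw 62.22 q [ 0.43  0.29 -0.41  0.   -0.86 -0.92]
[186.84  -7.29 127.9 ]
```

View pics/s2.png

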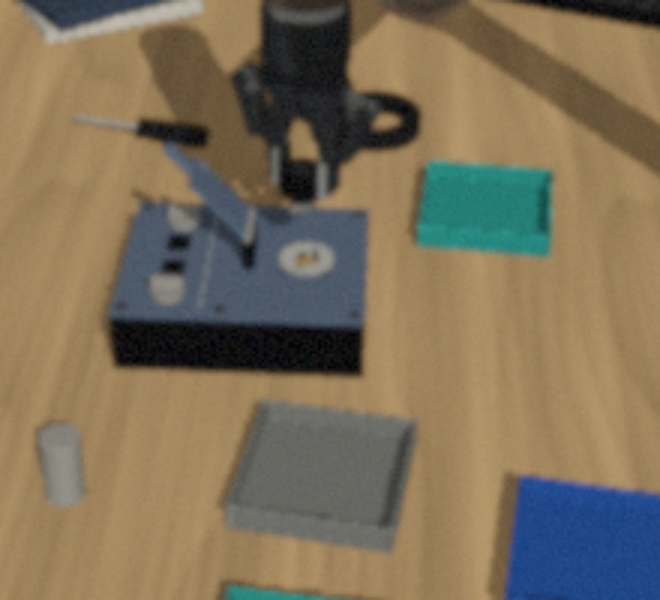

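The cap is held clear of the well, the lid stands open, and the driver, cell and wheel look untouched. Now to the grey tray.

```bash

python3 -m creep '[{"delta_pos":[26.7,0,18.3],"rot":[0,0,0],"jaw":34},{"delta_pos":[26.7,0,18.3],"rot":[0,0,0],"jaw":34},{"delta_pos":[26.7,0,18.3],"rot":[0,0,0],"jaw":34},{"delta_pos":[26.7,0,18.3],"rot":[0,0,0],"jaw":34},{"delta_pos":[26.7,0,18.3],"rot":[0,0,0],"jaw":34},{"delta_pos":[26.7,0,18.3],"rot":[0,0,0],"jaw":34},{"delta_pos":[26.7,0,18.3],"rot":[0,0,0],"jaw":34},{"delta_pos":[0,0,0],"rot":[0,0,0],"jaw":34},{"delta_pos":[0,20,0],"rot":[0,0,0],"jaw":34},{"delta_pos":[0,20,0],"rot":[0,0,0],"jaw":34}]' >/dev/null; python3 chk.py && python3 -m creep '[{"delta_pos":[0,20,0],"rot":[0,0,0],"jaw":34},{"delta_pos":[0,15,0],"rot":[0,0,0],"jaw":34},{"delta_pos":[0,12,0],"rot":[0,0,0],"jaw":34},{"delta_pos":[0,8,0],"rot":[0,0,0],"jaw":34},{"delta_pos":[0,6,0],"rot":[0,0,0],"jaw":34},{"delta_pos":[0,4,0],"rot":[0,0,0],"jaw":34},{"delta_pos":[0,0,0],"rot":[0,0,0],"jaw":34},{"delta_pos":[0,0,0],"rot":[0,0,0],"jaw":34},{"delta_pos":[0,0,0],"rot":[0,0,0],"jaw":34},{"delta_pos":[0,0,0],"rot":[0,0,0],"jaw":34}]' >/dev/null; python3 chk.py
```

```text
t35.48 pos [478.76 283.62  90.31] F [-0.77  0.31 -1.4 ] M [-0.04  0.07 -0.02] w 37.9 yaw 62.27 q [ 0.83  0.41 -0.35 -0.   -0.81 -1.31]
t36.32 pos [479.11 283.05  26.26] F [-0.54  1.17 -0.33] M [-0.02  0.03  0.01] w 38.2 yaw 62.21 q [ 0.82  0.5  -0.4   0.   -0.66 -1.31]
```

```bash

python3 -m creep '[{"delta_pos":[0,1.5,0],"rot":[0,0,0],"jaw":34},{"delta_pos":[0,1.5,0],"rot":[0,0,0],"jaw":34},{"delta_pos":[0,1.5,0],"rot":[0,0,0],"jaw":34},{"delta_pos":[0,1,0],"rot":[0,0,0],"jaw":34},{"delta_pos":[0,0.5,0],"rot":[0,0,0],"jaw":34},{"delta_pos":[0,0,0],"rot":[0,0,0],"jaw":34},{"delta_pos":[0,0,0],"rot":[0,0,0],"jaw":34},{"delta_pos":[0,0,0],"rot":[0,0,0],"jaw":34},{"delta_pos":[0,0,0],"rot":[0,0,0],"jaw":34},{"delta_pos":[0,0,0],"rot":[0,0,0],"jaw":34}]' >/dev/null; python3 chk.py
```

```text
t37.15 pos [478.79 282.68  19.57] F [ 0.02  0.26 -0.82] M [ 0.01 -0.01  0.04] w 38.1 yaw 62.20 q [ 0.82  0.51 -0.41  0.   -0.65 -1.31]
```

```bash

python3 -m creep '[{"delta_pos":[0,0.8,0],"rot":[0,0,0],"jaw":34},{"delta_pos":[0,0.7,0],"rot":[0,0,0],"jaw":34},{"delta_pos":[0,0,0],"rot":[0,0,0],"jaw":34},{"delta_pos":[0,0,0],"rot":[0,0,0],"jaw":42},{"delta_pos":[0,0,0],"rot":[0,0,0],"jaw":46},{"delta_pos":[0,0,0],"rot":[0,0,0],"jaw":52},{"delta_pos":[0,0,0],"rot":[0,0,0],"jaw":60},{"delta_pos":[0,0,0],"rot":[0,0,0],"jaw":60},{"delta_pos":[0,-5,0],"rot":[0,0,0],"jaw":60},{"delta_pos":[0,-15,0],"rot":[0,0,0],"jaw":60}]' >/dev/null; python3 chk.py && python3 -m creep '[{"delta_pos":[0,-30,0],"rot":[0,0,0],"jaw":60},{"delta_pos":[0,-40,0],"rot":[0,0,0],"jaw":60},{"delta_pos":[0,-40,0],"rot":[0,0,0],"jaw":60},{"delta_pos":[0,-40,0],"rot":[0,0,0],"jaw":60},{"delta_pos":[-20,0,30],"rot":[0,0,0],"jaw":60},{"delta_pos":[-20,0,30],"rot":[0,0,0],"jaw":60},{"delta_pos":[-20,0,30],"rot":[0,0,0],"jaw":60},{"delta_pos":[0,0,0],"rot":[0,0,0],"jaw":60},{"delta_pos":[0,0,0],"rot":[0,0,0],"jaw":60},{"delta_pos":[0,0,0],"rot":[0,0,0],"jaw":60}]' >/dev/null; python3 - <<'E'
from h import *
s,R=st()
v=[]
for c in("top","side"):
    v.append(arm.get_image(c))
    for n in("cap","lid_tab","trim_wheel","cell","driver"): print(c,n,[(np.round(d["location"]).tolist(),round(d["p"],2)) for d in arm.find_in(c,n)][:3])
k=arm.calibration("top")
a=np.vstack([cv2.resize(v[0][100:260,150:450,::-1],(560,299)),cv2.resize(v[1][130:330,150:450,::-1],(440,293))[:, :440].copy() if 0 else cv2.resize(v[1][130:290,160:460,::-1],(560,299))])
cv2.imwrite("pics/f.png",a)
E
```

```text
t37.98 pos [477.53 281.54  36.55] F [ 0.18  0.53 -0.15] M [ 0.01  0.02 -0.05] w 59.6 yaw 62.18 q [ 0.82  0.49 -0.4  -0.   -0.69 -1.31]
t38.82 pos [371.53 272.08 188.82] F [ 0.14 -0.21  0.05] M [ 0.03 -0.05  0.04] w 60.2 yaw 62.25 q [ 0.99  0.14 -0.44  0.   -0.98 -1.47]
top cap [([209.0, 217.0], 0.55), ([294.0, 191.0], 0.42)]
top lid_tab [([296.0, 174.0], 0.71)]
top trim_wheel [([411.0, 235.0], 0.78)]
top cell [([206.0, 145.0], 0.53), ([432.0, 232.0], 0.31)]
top driver [([405.0, 153.0], 0.51), ([216.0, 216.0], 0.45)]
side cap [([288.0, 271.0], 0.78), ([259.0, 216.0], 0.16)]
side lid_tab []
side trim_wheel [([299.0, 158.0], 0.73)]
side cell [([199.0, 276.0], 0.93)]
side driver [([235.0, 163.0], 0.48)]
```

View pics/f.png

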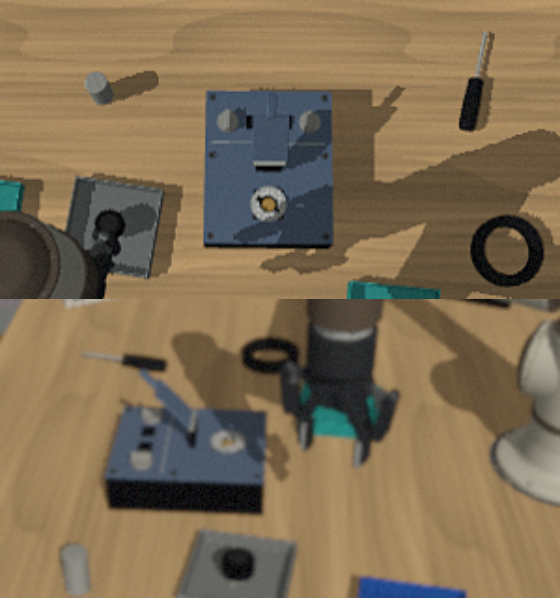

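```bash
python3 -c "
from bench import arm
print(arm.job_done())"
```

```text
the job is handed in; nothing more can be done
None
```

The job is done and handed in at about 39 s of the 72 s. No verdict was reported, so this rests on my own checks.

- **Lid:** I pinched it by its tab, swung it over in an arc to about 2.1 rad and let go. The last top and side pictures both show it standing open.
- **Cap:** I gripped it and turned it counter-clockwise in small steps, watching the forces.
    - **Off-centre grip:** At about 67° the side force had reached about 7 N. The grip was roughly 1 mm off centre, so I recentred before turning further.
    - **End of thread:** The torque then ramped to −0.22 N·m at 70.7°, which puts the stop at about 67°. I turned back to 62° and the cap lifted straight out without resistance.
    - **Force limit:** The wrist reading stayed under about 8 N while turning. The force between cap and module cannot be read directly; from the torque I estimate about 13 N at most.
- **End state:** The last pictures show the cap near the middle of the grey tray, apparently standing on its stem, which would put its mid-head about 29 mm above the desk. The gripper is clear of everything and the force reads about zero.
- **Other things:** The cell, driver and trim wheel look unmoved in the pictures. The network's top-view wheel position came out 20 px off its first report, but my own reading of the first picture lay in between, the side view agreed to 3 px, and the arm was never near it. In the final side view the network found no lid tab, though the lid is plainly open in that picture.

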